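# Hold a bracket flush on a tilted welding stage for tacking

### The arm

A 6-joint arm with a two-finger parallel gripper is mounted at the origin on the work surface. World frame = base frame: x ahead of the robot, y to its left, z up, the work surface at z = 0. Lengths are in m, angles in degrees, forces in N, time in s.
With the tool pointing down it reaches from about 0.25 to 0.725 m from the base axis. Payload 9.7 kg.
Tool frame: the origin (TCP) lies midway between the tips of the shut fingers; the grasp point (between the pads) lies 19 mm behind it; x points along the fingers, y is the direction in which the jaws open and shut, and the axes are right-handed (so a half turn about x gives the same grasp; the last joint's range is limited). The gripper opens to 85 mm and grips with 20 to 120 N. Pads are 22 mm wide; open, the fingers measure 114 mm over their backs; the gripper's body (76 mm by 85 mm) begins 54 mm behind the grasp point. The pads swing forward as they close: fully open they stand 13 mm farther back than shut.
Start: joints at [69.442, 4.979, 10.078, 95.1, 0, 90], TCP at [0.193, 0.515, 0.231] pointing down, gripper open.
Joint ranges: [-179.16, 179.16], [-48.56, 103.87], [-65.8, 70.77], [-126.05, 130.52], [-82.76, 87.17], [-180, 180]. Speed limits (degrees/s): [127.2, 127.2, 147.25, 180, 180, 180].

### API

Orientations are given as [roll, pitch, yaw] about the fixed x, y, z axes, in that order (R = Rz(yaw) Ry(pitch) Rx(roll)).
In Python, from workcell import bot, cams gives the robot as it stands.
- The arm moves only by the tool apply_moves, never from a script. Its argument "commands" is a list of rows, each a list of 5 numbers: the shift along the tool's x, y, z in m, then the turn about the tool's x in rad, then the opening, from -1 (shut) to 1 (fully open). In form: [[tx, ty, tz, roll, hand], ...]. A call has 1 to 12 rows; each row is the pose to reach, as a shift and turn from the pose measured when the call began, along the tool's axes at that moment; what a row does not reach only later rows make up. A row lasts 1/10 s, in which the tool goes at most 50 mm and 8.59 degrees, less where a joint would pass 70% of its speed; a pose out of reach is approached as far as the arm can. A call with a gripper value outside its range is refused whole. The fingers move at their own pace and stop on an object; "newtons" is the grip in N (left out, the last holds). Time passes only in rows, so rows that repeat a pose let the fingers close. It gives the time, the measured TCP pose, the force and the opening at its end, in the units of the state.
- bot.get_obs(): the state, without advancing time (a new reading comes with each control period).
- cams.camera(name): name is "scene" or "top"; returns a dict with "frame" (400x640x3 uint8, blue, green, red), "depth" (400x640 float32, m along the optical axis (not along the pixel's ray), 0 where there is no reading), "camera_matrix" (3x3 intrinsics, pixels), "R" (3x3) and "t" (3): a world point X has camera coordinates R X + t. Camera axes: x right, y down, z forward; pixel columns grow to the right and rows downward; lengths in m; the calibration is good to about 2 mm. A picture is of the moment at which its call begins.
- bot.job_done(): hands the job in, once; it reports no verdict.
Trained networks look in the newest picture that a camera, given by its name, has taken for a name from the list of things; names that differ only in an ending like _2 or _b are one class to them, and where a whole thing is asked for, a point or a joint stands for the part that bears it (a point fixed in the world has none). Each returns a list of dicts, best first, with "confidence" (0 to 1); they miss things now and then, are a little off and sometimes report something else, mostly with a low value. They report only what shows in the picture. A call takes as long as a camera call. They do not tell look-alikes from the thing itself.
- cams.spot_in(name, camera): "rect" ([left, top, right, bottom] in pixels, round what is visible of it).
The state is a dict: "time": time; "q": joint angles; "qd": joint speeds; "joint_efforts": joint torques, N m; "ee_pos": TCP position; "tcp_rot": TCP orientation; "wrist_force": force on the tool from outside, world axes, zero at the start; "torque": the same for the moment, N m; "opening": finger opening in m.
Only numpy, scipy, OpenCV 4.12 (cv2) and the standard library are available. Lean on these libraries where they do the work, as an engineer would, in place of code of your own. Each camera call takes 0.05 s, during which the arm holds its last target. There are 200 camera calls.

### The job

Pick up the aluminium bracket by its upright tab, tilt it to the slope of the blue welding stage and press its pad lightly (around 10 newtons) flush on the steel face, centred in the white frame with the tab running along the white centre line. Finish while still gripping the bracket and pressing it flush there, so that it could be tacked; do not shift the stage's angle, and leave the other things on the bench alone.

Things in the scene. Friction and masses are not known exactly. Their poses are not given: they have to be found in the camera images.
- bracket: Bare aluminium T-shaped bracket, 0.15 to 0.25 kg: flat pad 90 (x) x 60 (y) x 8 mm, with one upright tab on its middle, 44 mm long along x, 12 mm thick along y, its top 58 mm above the pad's underside; same after a half turn. Starts standing on its pad on the bench, left or right of the stage, x within 46 degrees of straight ahead. Origin: centre of the pad's underside; z up along the tab.
- bracket_grip (a point): Point in the middle of the bracket's tab, 36 mm above the pad's underside: the place to pinch, fingers closing along the bracket's y.
- stage_mark (a point): Centre of the white frame (114 x 85 mm) on the top of the stage's tilting dark steel face. x up the slope along the white centre line, y level across, z square out of the face. Face 170 mm (x) by 124 mm (y), nothing standing above it. Slope 14 to 35 degrees, different each time, low edge towards the robot; its stiff friction hinge holds against any push below about 80 N.
- tape: Yellow tape measure, 66 x 36 mm, 60 mm tall; a loose bystander, origin at its underside or on its axis; leave it where it is.
- hammer: Hammer with a wooden handle, 260 mm long, lying flat; a loose bystander, origin at its underside or on its axis; leave it where it is.
- brush: Wooden-handled brush, 200 mm long, lying flat; a loose bystander, origin at its underside or on its axis; leave it where it is.
- flange: Dark steel round flange, 116 mm across, 34 mm tall; a loose bystander, origin at its underside or on its axis; leave it where it is.
- can: Red can, 72 mm across, 110 mm tall; a loose bystander, origin at its underside or on its axis; leave it where it is.
- offcut: Dark steel bar offcut, 100 x 45 x 30 mm; a loose bystander, origin at its underside or on its axis; leave it where it is.
- wrench: Steel wrench, 200 mm long, lying flat; a loose bystander, origin at its underside or on its axis; leave it where it is.
- stage_base: Blue steel base of the welding stage, 170 x 150 mm, fixed to the bench, turned by up to 20 degrees; carries the tilting face, hinged at its robot side 40 mm above the bench. Origin: centre of its underside; x points the way the face climbs. Nothing of the base itself rises above 56 mm.
Not all that is in view belongs to the job. Several things have the shape of the bracket; the one meant has the colours described above.

How it is judged:
By the outcome, as a careful person would: the job done as asked, in the order asked, and still so for the second after the job is handed in, while the arm keeps its last pose, push and grip.
It also fails if it takes over 38 s, if anything falls off the work surface, if the arm or the gripper's body presses on something with over 40 N, if the wrist force passes 120 N, or if a joint passes its speed limit or range.

## Working session

There is one attempt and no reset: what is moved stays moved. The work goes in short steps, Python scripts to look and compute and a tool call to move; the robot and the scene stay as the last step left them, time stands still between calls to the robot, and variables do not carry over. Pictures are saved under pics/ and viewed, about 8 in all and at most 12, crops included, and the job is handed in when it is done.

Besides the shell and the picture viewer there is one more tool, called as name([rows], argument=value, ...), one row to a line, values as JSON. apply_moves: Moves the arm, as the interface text tells. Its arguments: {"type":"object","properties":{"commands":{"type":"array"},"newtons":{"type":"number"}},"required":["commands"]}

```bash
mkdir -p pics; cat > look.py <<'E'
from workcell import bot, cams
import cv2, numpy as np
E
python3 - <<'E'
from look import *
o=bot.get_obs(); print(o)
for c in ("scene","top"):
    d=cams.camera(c); cv2.imwrite(f"pics/{c}0.png",d["frame"]); np.savez(f"{c}0.npz",**d)
    print(c,d["R"].round(3).tolist(),d["t"].round(3),d["camera_matrix"].round(1).tolist())
    for n in ("bracket","stage_base","stage_mark"):
        print(n,cams.spot_in(n,c))
a=np.vstack([cv2.imread("pics/scene0.png"),cv2.imread("pics/top0.png")])
E
```

```text
{'time': 0.0, 'q': array([6.94433696e+01, 5.01191346e+00, 1.00342034e+01, 9.50983311e+01,
       4.50599816e-04, 9.00015230e+01]), 'qd': array([-0.00036842,  0.02940495,  0.02383475, -0.05173728,  0.01929277,
        0.04402417]), 'joint_efforts': array([-7.81910585e-04, -5.20398045e+01,  4.64794779e+01,  1.66427088e-02,
        5.73769921e-05,  2.73042235e-05]), 'ee_pos': array([0.19304354, 0.51477318, 0.23057301]), 'tcp_rot': array([ -90.33799246,   89.9239575 , -110.89614613]), 'wrist_force': array([0.47176168, 0.36487114, 0.72431199]), 'torque': array([-0.00374662, -0.01119859, -0.03643878]), 'opening': 0.08525829867506522}
scene [[0.718, 0.695, 0.018], [0.536, -0.537, -0.651], [-0.443, 0.477, -0.759]] [-0.408 -0.262  1.481] [[406.2, 0.0, 319.6], [0.0, 406.2, 201.4], [0.0, 0.0, 1.0]]
bracket [{'rect': [270.9, 245.1, 305.2, 270.2], 'confidence': 0.87}, {'rect': [172.2, 216.3, 195.3, 248.1], 'confidence': 0.8}, {'rect': [263.3, 168.7, 292.5, 197.3], 'confidence': 0.76}, {'rect': [220.6, 204.2, 253.9, 233.0], 'confidence': 0.72}, {'rect': [211.2, 247.3, 244.5, 276.2], 'confidence': 0.68}]
stage_base [{'rect': [282.5, 177.9, 355.5, 240.8], 'confidence': 0.67}]
stage_mark [{'rect': [283.8, 180.0, 352.9, 224.0], 'confidence': 0.95}]
top [[-0.002, -1.0, 0.013], [-0.997, 0.001, -0.079], [0.079, -0.013, -0.997]] [1.000e-03 5.520e-01 1.312e+00] [[473.6, 0.0, 324.5], [0.0, 473.6, 199.9], [0.0, 0.0, 1.0]]
bracket [{'rect': [431.1, 257.8, 459.0, 294.7], 'confidence': 0.91}, {'rect': [380.2, 240.5, 404.7, 272.7], 'confidence': 0.78}, {'rect': [369.3, 161.5, 405.4, 197.4], 'confidence': 0.75}, {'rect': [318.1, 244.6, 344.1, 278.0], 'confidence': 0.74}, {'rect': [415.6, 203.6, 437.6, 238.4], 'confidence': 0.73}]
stage_base [{'rect': [292.5, 166.3, 354.9, 229.9], 'confidence': 0.78}]
stage_mark [{'rect': [298.7, 166.7, 350.0, 231.6], 'confidence': 0.91}]
```

View pics/scene0.png

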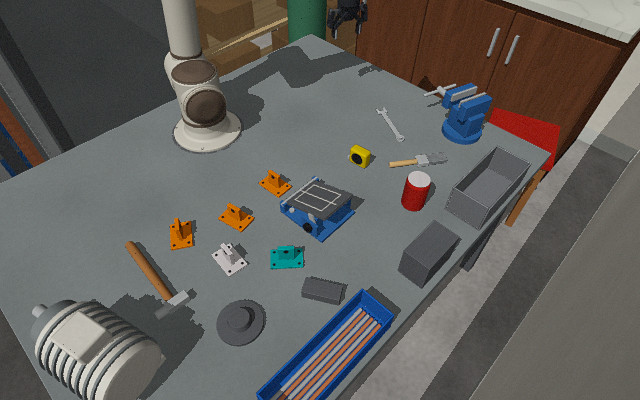

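View pics/top0.png

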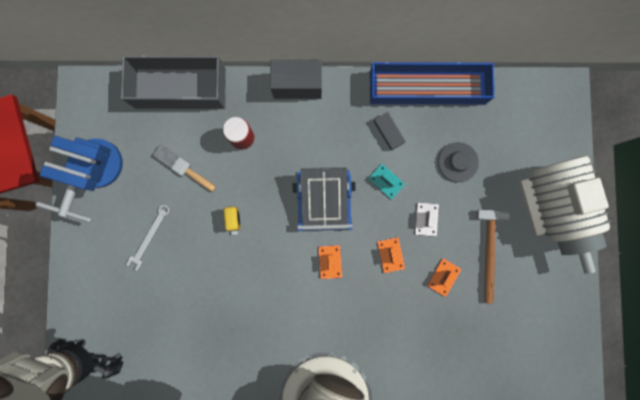

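Top view: the bare-metal bracket is at about (427,219), with teal and orange look-alikes around it. In the scene view it is at about (229,259). The stage is at (325,198), with its white frame visible.

```bash
cat > meas.py <<'E'
import cv2, numpy as np
def load(c): return dict(np.load(f"{c}0.npz"))
def cloud(d):
    h,w=d["depth"].shape; K=d["camera_matrix"]
    u,v=np.meshgrid(np.arange(w),np.arange(h))
    z=d["depth"]; P=np.stack([(u-K[0,2])/K[0,0]*z,(v-K[1,2])/K[1,1]*z,z],-1)
    return (P-d["t"])@d["R"]
def rays(d,uv):
    K=d["camera_matrix"]; uv=np.asarray(uv,float)
    r=np.c_[(uv[:,0]-K[0,2])/K[0,0],(uv[:,1]-K[1,2])/K[1,1],np.ones(len(uv))]@d["R"]
    return -d["R"].T@d["t"], r
def hit(d,uv,n,c):
    o,r=rays(d,uv); return o+r*((c-o@n)/(r@n))[:,None]
def proj(d,X):
    p=X@d["R"].T+d["t"]; p=p@d["camera_matrix"].T; return p[:,:2]/p[:,2:]
E
python3 - <<'E'
from meas import *
for c,br,st in (("top",(408,196,446,246),(298,166,352,232)),("scene",(206,236,250,280),(280,174,358,230))):
    d=load(c);C=cloud(d);F=d["frame"]
    l,t,r,b=br; P=C[t:b,l:r].reshape(-1,3); col=F[t:b,l:r].reshape(-1,3).astype(int)
    bench=np.median(P[P[:,2]<0.004,2]); print(c,"bench z",bench,"noise",P[P[:,2]<0.004,2].std())
    hi=P[P[:,2]>0.045]; print("tab n",len(hi),"max z",P[:,2].max(),"mean",hi.mean(0))
    print(" rect tab",cv2.minAreaRect((hi[:,:2]*1000).astype(np.float32)))
    br_=(col.min(1)>125)&(P[:,2]>-.01)&(P[:,2]<.03);q=P[br_]
    print(" pad",br_.sum(),cv2.minAreaRect((q[:,:2]*1000).astype(np.float32)))
    l,t,r,b=st;P=C[t:b,l:r].reshape(-1,3);col=F[t:b,l:r].reshape(-1,3).astype(int)
    uv=np.stack(np.meshgrid(np.arange(l,r),np.arange(t,b)),-1).reshape(-1,2)
    m=(P[:,2]>0.045)&(np.ptp(col,1)<30); Q=P[m]
    for _ in range(6):
        ce=Q.mean(0);n=np.linalg.svd(Q-ce,full_matrices=False)[2][2];n*=np.sign(n[2]);e=(Q-ce)@n;Q=Q[abs(e)<max(.004,2*e.std()) ]
    print(" plane",n.round(4),"slope",np.degrees(np.arccos(n[2])),"az",np.degrees(np.arctan2(-n[1],-n[0])),"rms",e.std(),len(Q),ce)
    w=(col.min(1)>140)&(np.ptp(col,1)<30)&(abs((P-ce)@n)<.012); print(" white",w.sum(),"d")
    X=hit(d,uv[w],n,ce@n)
    x=np.array([-n[0],-n[1],0]);x=x/np.linalg.norm(x);x=x-n*(x@n);x/=np.linalg.norm(x);y=np.cross(n,x)
    ab=np.c_[(X-ce)@x,(X-ce)@y]
    R=cv2.minAreaRect((ab*1000).astype(np.float32));print(" frame",R, "centre",ce+x*R[0][0]/1e3+y*R[0][1]/1e3)
    crop=[cv2.resize(F[k[1]-8:k[3]+8,k[0]-8:k[2]+8],(390,390),interpolation=cv2.INTER_NEAREST) for k in (br,st)]
    cv2.imwrite(f"pics/crop_{c}.png",np.hstack(crop))
cv2.imwrite("pics/crops.png",cv2.resize(np.vstack([cv2.imread("pics/crop_top.png"),cv2.imread("pics/crop_scene.png")]),(590,590)))
E
```

```text
top bench z -0.00011436747080539425 noise 0.002458151140924979
tab n 93 max z 1.351547798434293 mean [ 0.49732757 -0.26959954  0.14020748]
 rect tab ((485.0763854980469, -140.63343811035156), (41.66291809082031, 321.781005859375), 6.039902687072754)
 pad 1547 ((495.15582275390625, -292.14324951171875), (110.17657470703125, 140.75811767578125), 89.80323791503906)
 plane [ 0.0014 -0.9999  0.0159] slope 89.09105071591996 az 90.0777943268284 rms 0.036043917384569274 2734 [0.55644899 0.00271132 0.07657388]
 white 139 d
 frame ((24049.03125, 1144.8402099609375), (52468.640625, 1446.4637451171875), 1.624124526977539) centre [-0.58890816  0.38265817 24.12257897]
scene bench z -0.0001101680262215178 noise 0.0017504188519484709
tab n 97 max z 0.9609915290344345 mean [ 0.57005952 -0.32190188  0.15829434]
 rect tab ((787.5911254882812, -417.05584716796875), (23.530670166015625, 669.6429443359375), 66.07676696777344)
 pad 417 ((493.258056640625, -289.13214111328125), (60.51755905151367, 108.26904296875), 84.50254821777344)
 plane [-0.3195 -0.0105  0.9475] slope 18.640256626247602 az 1.8834784932234352 rms 0.0014081856894072194 1446 [ 0.56034485 -0.00062991  0.07324719]
 white 175 d
 frame ((-13.662696838378906, 3.4712371826171875), (153.5753173828125, 151.74644470214844), 0.15449781715869904) centre [0.54729175 0.00241395 0.06888025]
```

View pics/crops.png

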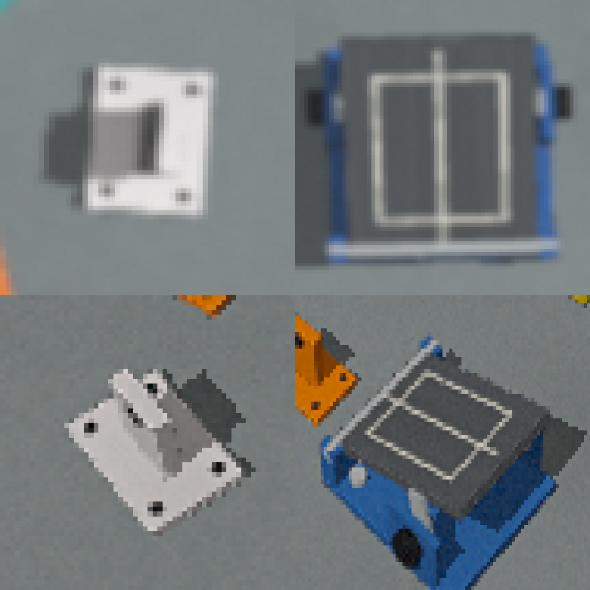

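```bash
cat > fit.py <<'E'
from meas import *
from scipy.optimize import minimize, differential_evolution
from scipy.ndimage import map_coordinates
D={c:load(c) for c in ("top","scene")}
def samp(I,uv): return map_coordinates(I,[uv[:,1],uv[:,0]],order=1,mode="nearest")
def seg(a,b,n=60): return np.linspace(a,b,n)
def loop(p): return np.vstack([seg(p[i],p[(i+1)%len(p)]) for i in range(len(p))])
def rect(l,w,z=0): return np.array([[sx*l/2,sy*w/2,z] for sx,sy in((1,1),(1,-1),(-1,-1),(-1,1))])
if __name__=="__main__":
    # stage plane, robust
    allP=[]
    for c,st in (("top",(305,172,346,222)),("scene",(290,182,346,222))):
        C=cloud(D[c]);l,t,r,b=st;P=C[t:b,l:r].reshape(-1,3);F=D[c]["frame"][t:b,l:r].reshape(-1,3).astype(int)
        P=P[(P[:,2]>.03)&(P[:,2]<.16)&(np.ptp(F,1)<35)]
        Q=P
        for k in range(10):
            A=np.c_[Q[:,:2],np.ones(len(Q))];s=np.linalg.lstsq(A,Q[:,2],rcond=None)[0]
            e=P[:,2]-np.c_[P[:,:2],np.ones(len(P))]@s; Q=P[abs(e)<.004]
        print(c,"slope",np.degrees(np.arctan(np.hypot(*s[:2]))),"az",np.degrees(np.arctan2(s[1],s[0])),len(Q),len(P),"z(.55,0)",s@[.55,0,1]); allP.append(Q)
    Q=np.vstack(allP)
    W={c:cv2.GaussianBlur(d["frame"].min(2).astype(np.float32),(0,0),1.0) for c,d in D.items()}
    T=np.vstack([loop(rect(.114,.085)),seg(np.array([-.08,0,0]),np.array([.08,0,0]))])
    def pose(p):
        a,s=p[3],p[4];x=np.array([np.cos(a)*np.cos(s),np.sin(a)*np.cos(s),np.sin(s)]);y=np.array([-np.sin(a),np.cos(a),0]);return np.c_[x,y,np.cross(x,y)]
    def cost(p,cs=("top","scene")):
        R=pose(p);X=T[:240]@R.T+p[:3]
        f=-sum(samp(W[c],proj(D[c],X)).mean() for c in cs)
        e=(Q-p[:3])@R[:,2]; return f+np.mean(np.minimum(abs(e),.004))*1e4
    s0=[.55,0,.072,.03,.33]
    for cs in (("top","scene"),("top",),("scene",)):
        r=differential_evolution(cost,[(.52,.60),(-.03,.03),(.05,.1),(-.35,.35),(.24,.62)],args=(cs,),seed=1,tol=1e-8,maxiter=300)
        p=r.x;print("mark",cs,p[:3].round(4),"az",np.degrees(p[3]).round(2),"slope",np.degrees(p[4]).round(2),r.fun.round(2))
        if len(cs)==2: sp=p
    # bracket
    C=cloud(D["top"])[196:246,408:450].reshape(-1,3);H=C[(C[:,2]>.045)&(C[:,2]<.066)&(abs(C[:,0]-.49)<.08)];print("tab top pts",len(H),H.mean(0),cv2.minAreaRect((H[:,:2]*1e3).astype(np.float32)))
    C2=cloud(D["scene"])[236:280,206:250].reshape(-1,3);H=C2[(C2[:,2]>.05)&(C2[:,2]<.066)&(abs(C2[:,0]-.49)<.08)];print("scene",len(H),H.mean(0),cv2.minAreaRect((H[:,:2]*1e3).astype(np.float32)))
    G={}
    for c,d in D.items():
        g=cv2.GaussianBlur(d["frame"].min(2).astype(np.float32),(0,0),.8);G[c]=cv2.GaussianBlur(np.hypot(cv2.Sobel(g,5,1,0),cv2.Sobel(g,5,0,1)),(0,0),.8)
    B=np.vstack([loop(rect(.09,.06,.008)),loop(rect(.044,.012,.058))])
    def bp(p,c0=("top","scene")):
        a=p[2];R=np.array([[np.cos(a),-np.sin(a),0],[np.sin(a),np.cos(a),0],[0,0,1]]);return B@R.T+[p[0],p[1],0]
    def bc(p,cs): return -sum(samp(G[c],proj(D[c],bp(p))).mean() for c in cs)
    for cs in (("top","scene"),("top",),("scene",)):
        r=differential_evolution(bc,[(.44,.54),(-.34,-.24),(-.8,.8)],args=(cs,),seed=1,tol=1e-8,maxiter=200)
        print("bracket",cs,r.x[:2].round(4),np.degrees(r.x[2]).round(2),r.fun.round(1))
        if len(cs)==2: bpz=r.x
    np.savez("fit.npz",stage=sp,br=bpz)
    out=[]
    for c,(l,t) in (("top",(295,160)),("scene",(200,170))):
        w,h=(160,100) if c=="top" else (160,110)
        im=cv2.resize(D[c]["frame"][t:t+h,l:l+w],None,fx=5,fy=5,interpolation=cv2.INTER_CUBIC)
        for X,col in ((T@pose(sp).T+sp[:3],(0,0,255)),(bp(bpz),(0,255,0))):
            for u in (proj(D[c],X)-[l,t]+.5)*5: cv2.circle(im,tuple(int(k) for k in u),1,col,-1)
        out.append(im)
    cv2.imwrite("pics/fit.png",cv2.resize(np.vstack(out),None,fx=.56,fy=.56))
E
python3 fit.py
```

```text
top slope 18.77991356472782 az 1.7619010237215957 1771 2046 z(.55,0) 0.06956487825436981
scene slope 18.740700885558017 az 1.9556028530198588 1388 1501 z(.55,0) 0.06974130384862189
mark ('top', 'scene') [0.5513 0.0032 0.0701] az 1.22 slope 19.31 -230.85
mark ('top',) [0.551  0.0019 0.07  ] az 1.97 slope 19.07 -122.84
mark ('scene',) [0.5296 0.004  0.0627] az 0.96 slope 18.88 -95.7
tab top pts 87 [ 0.50076868 -0.28937688  0.05666677] ((501.0677490234375, -290.147705078125), (13.155044555664062, 42.97418212890625), 83.5410385131836)
scene 75 [ 0.50309094 -0.29061923  0.05679835] ((501.5638427734375, -289.7093811035156), (12.42055892944336, 45.18178939819336), 83.33612060546875)
bracket ('top', 'scene') [ 0.5002 -0.2901] -5.63 -305.2
bracket ('top',) [ 0.4987 -0.2795] -4.91 -159.4
bracket ('scene',) [ 0.5009 -0.2901] -5.12 -154.0
```

View pics/fit.png

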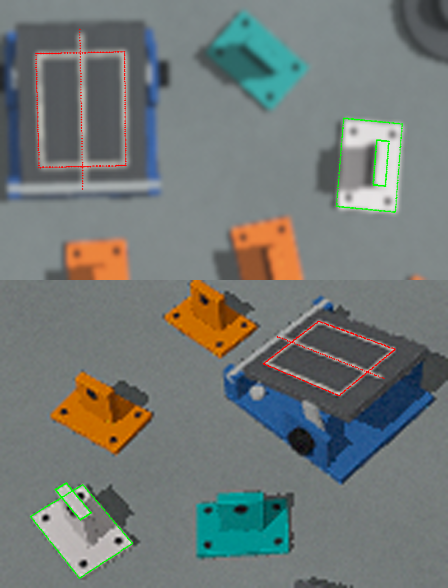

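The overlay matches both pictures: the bracket is near (0.501, -0.290), yaw about -6°, and the mark is near (0.551, 0.003, 0.070), slope about 19°. The moves can't pitch the tool. I'll grip lightly at the pinch point so the stage turns the bracket about the jaw axis as I press.

```bash
cat > go.py <<'E'
import sys; from look import *
from scipy.spatial.transform import Rotation as Ro
def go(x,y,z,phi):
    o=bot.get_obs(); R=Ro.from_euler("xyz",o["tcp_rot"],degrees=True).as_matrix()
    d=R.T@(np.array([x,y,z])-o["ee_pos"]); cur=np.degrees(np.arctan2(R[1,1],R[0,1]))
    print("t",round(o["time"],2),"pos",o["ee_pos"].round(4),"q",o["q"].round(1),"tilt ax",R[:,0].round(4),"phi",cur.round(2),"F",o["wrist_force"].round(2),"open",round(o["opening"],4))
    print("move",d.round(4),"roll rad",[np.round(np.radians(cur-phi+k),4) for k in (-360,-180,0,180,360)])
if __name__=="__main__": go(*map(float,sys.argv[1:5]))
E
python3 go.py 0.501 -0.290 0.15 83.7
```

```text
t 0.4 pos [0.1931 0.5149 0.2312] q [69.4  5.  10.1 95.1  0.  90. ] tilt ax [-1.e-04 -2.e-04 -1.e+00] phi 69.44 F [-0.42 -0.45 -0.54] open 0.085
move [ 0.0813 -0.6455  0.5709] roll rad [np.float64(-6.532), np.float64(-3.3905), np.float64(-0.2489), np.float64(2.8927), np.float64(6.0343)]
```

apply_moves([
  [0,-0.025,0.02,0,0.5],
  [0,-0.06,0.05,0,0.5],
  [0,-0.1,0.09,0,0.5],
  [0,-0.14,0.125,0,0.5],
  [0,-0.18,0.16,0,0.5],
  [0,-0.22,0.195,0,0.5],
  [0,-0.26,0.23,0,0.5],
  [0,-0.3,0.265,0,0.5],
  [0,-0.34,0.3,0,0.5],
  [0,-0.37,0.33,0,0.5],
  [0,-0.39,0.345,0,0.5],
  [0,-0.4,0.35,0,0.5],
], newtons=25)

```text
time: 1.6
ee_pos: [0.3811, 0.0143, 0.2311]
tcp_rot: [-60.8, 90.0, -81.6]
wrist_force: [0.2, 0.4, -0.4]
opening: 0.0644
```

```bash
python3 go.py 0.501 -0.290 0.15 83.7
```

```text
t 1.6 pos [0.3811 0.0143 0.2311] q [  2.2 -17.9 -10.7  97.2  -0.   23. ] tilt ax [ 1.e-04 -8.e-04 -1.e+00] phi 69.2 F [ 0.19  0.38 -0.45] open 0.0644
move [ 0.0814 -0.2419  0.2201] roll rad [np.float64(-6.5362), np.float64(-3.3946), np.float64(-0.253), np.float64(2.8886), np.float64(6.0302)]
```

apply_moves([
  [0,-0.02,0.02,-0.03,0.5],
  [0.01,-0.05,0.045,-0.06,0.5],
  [0.02,-0.08,0.07,-0.09,0.5],
  [0.03,-0.11,0.1,-0.12,0.5],
  [0.04,-0.145,0.13,-0.15,0.5],
  [0.05,-0.18,0.16,-0.18,0.5],
  [0.06,-0.21,0.19,-0.22,0.5],
  [0.075,-0.235,0.21,-0.253,0.5],
  [0.0814,-0.2419,0.2201,-0.253,0.5],
  [0.0814,-0.2419,0.2201,-0.253,0.5],
  [0.0814,-0.2419,0.2201,-0.253,0.5],
])

```text
time: 2.7
ee_pos: [0.5009, -0.2889, 0.1503]
tcp_rot: [-124.4, 90.0, -130.7]
wrist_force: [0.5, 1.4, 0.8]
opening: 0.0637
```

```bash
python3 go.py 0.501 -0.290 0.018 83.7; python3 - <<'E'
from look import *
from meas import cloud
for c,(t,b,l,r) in (("top",(196,246,408,450)),("scene",(236,280,206,250))):
    d=cams.camera(c); np.savez(f"{c}1.npz",**d); cv2.imwrite(f"pics/{c}1.png",d["frame"])
E
```

```text
t 2.7 pos [ 0.5009 -0.2889  0.1503] q [-30.    8.    4.4  86.4  -0.  -23.7] tilt ax [-2.e-04 -2.e-04 -1.e+00] phi 83.7 F [0.54 1.41 0.82] open 0.0637
move [ 0.1323 -0.001   0.0002] roll rad [np.float64(-6.2831), np.float64(-3.1415), np.float64(0.0001), np.float64(3.1417), np.float64(6.2833)]
```

View pics/scene1.png

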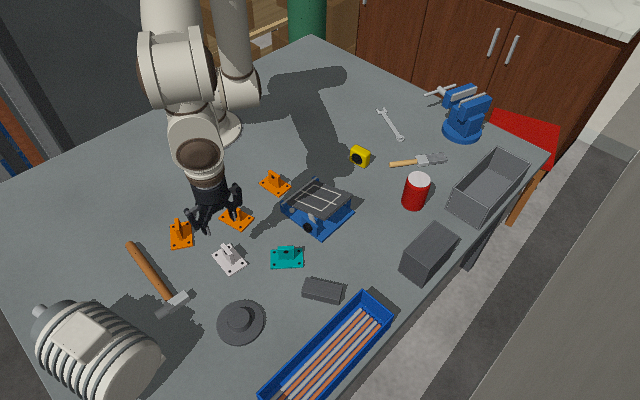

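Scene view: the open gripper hovers at (215,210), over the bracket at (229,259), and the fingers straddle the tab direction. Next I descend and close.

apply_moves([
  [0.02,0,0,0,0.5],
  [0.045,-0.001,0,0,0.5],
  [0.07,-0.001,0,0,0.5],
  [0.095,-0.001,0,0,0.5],
  [0.115,-0.001,0,0,0.5],
  [0.127,-0.001,0,0,0.5],
  [0.1323,-0.001,0,0,0.5],
  [0.1323,-0.001,0,0,0.5],
  [0.1323,-0.001,0,0,0.5],
])

```text
time: 3.7
ee_pos: [0.5018, -0.2901, 0.0201]
tcp_rot: [-31.1, 89.8, -37.3]
wrist_force: [0.2, 0.4, 0.5]
opening: 0.064
```

apply_moves([
  [0,0,0,0,0],
  [0,0,0,0,-0.4],
  [0,0,0,0,-0.6],
  [0,0,0,0,-0.7],
  [0,0,0,0,-0.8],
  [0,0,0,0,-0.9],
  [0,0,0,0,-1],
  [0,0,0,0,-1],
  [0,0,0,0,-1],
  [0,0,0,0,-1],
], newtons=25)

```text
time: 4.7
ee_pos: [0.5019, -0.2902, 0.0203]
tcp_rot: [-29.2, 89.8, -35.5]
wrist_force: [-0.2, 0.4, 5.3]
opening: 0.0119
```

```bash
python3 go.py 0.501 -0.290 0.22 83.7
```

```text
t 4.7 pos [ 0.5019 -0.2902  0.0203] q [-30.   10.   -7.8  72.   -0.  -23.8] tilt ax [ 0.003  -0.0021 -1.    ] phi 83.76 F [-0.23  0.42  5.35] open 0.0119
move [-0.1997 -0.0003 -0.0003] roll rad [np.float64(-6.2821), np.float64(-3.1405), np.float64(0.0011), np.float64(3.1427), np.float64(6.2843)]
```

apply_moves([
  [-0.01,0,0,0,-1],
  [-0.025,0,0,0,-1],
  [-0.045,0,0,0,-1],
  [-0.065,0,0,0,-1],
  [-0.085,0,0,0,-1],
  [-0.105,0,0,0,-1],
  [-0.125,0,0,0,-1],
  [-0.14,0,0,0,-1],
  [-0.15,0,0,0,-1],
  [-0.15,0,0,0,-1],
  [-0.15,0,0,0,-1],
])

```text
time: 5.8
ee_pos: [0.5013, -0.2898, 0.1697]
tcp_rot: [-31.3, 89.8, -37.6]
wrist_force: [-0.5, -0.5, -1.5]
opening: 0.012
```

```bash
python3 go.py 0.538 0.003 0.17 91.6
```

```text
t 5.8 pos [ 0.5013 -0.2898  0.1697] q [-30.    8.    6.5  88.4  -0.  -23.8] tilt ax [ 0.0023 -0.0018 -1.    ] phi 83.76 F [-0.5  -0.51 -1.51] open 0.012
move [-0.0007  0.2951  0.0047] roll rad [np.float64(-6.4199), np.float64(-3.2784), np.float64(-0.1368), np.float64(3.0048), np.float64(6.1464)]
```

apply_moves([
  [0,0.01,0,0,-1],
  [0,0.03,0,-0.015,-1],
  [0,0.06,0,-0.03,-1],
  [0,0.09,0.001,-0.045,-1],
  [0,0.12,0.002,-0.06,-1],
  [0,0.15,0.003,-0.075,-1],
  [0,0.18,0.004,-0.09,-1],
  [0,0.21,0.005,-0.105,-1],
  [0,0.24,0.005,-0.12,-1],
  [0,0.265,0.005,-0.13,-1],
  [0,0.285,0.005,-0.137,-1],
  [0,0.295,0.005,-0.137,-1],
])

```text
time: 7.0
ee_pos: [0.5378, 0.0049, 0.1684]
tcp_rot: [-61.0, 89.9, -59.3]
wrist_force: [-0.4, -0.6, -0.6]
opening: 0.0113
```

```bash
python3 go.py 0.538 0.003 0.13 91.6; python3 - <<'E'
from look import *
from meas import *
P=[]
for c in ("top","scene"):
    d=cams.camera(c); np.savez(f"{c}2.npz",**d)
d2=dict(np.load("scene2.npz")); im=d2["frame"][110:260,240:400]
cv2.imwrite("pics/s2.png",cv2.resize(im,None,fx=3.75,fy=3.75,interpolation=cv2.INTER_CUBIC))
E
```

```text
t 7.0 pos [0.5378 0.0049 0.1684] q [ 0.6  2.4  0.4 87.9 -0.1 -1.2] tilt ax [ 9.0e-04 -1.5e-03 -1.0e+00] phi 91.72 F [-0.35 -0.58 -0.65] open 0.0113
move [ 0.0384 -0.0018  0.0001] roll rad [np.float64(-6.2811), np.float64(-3.1395), np.float64(0.0021), np.float64(3.1437), np.float64(6.2853)]
```

View pics/s2.png

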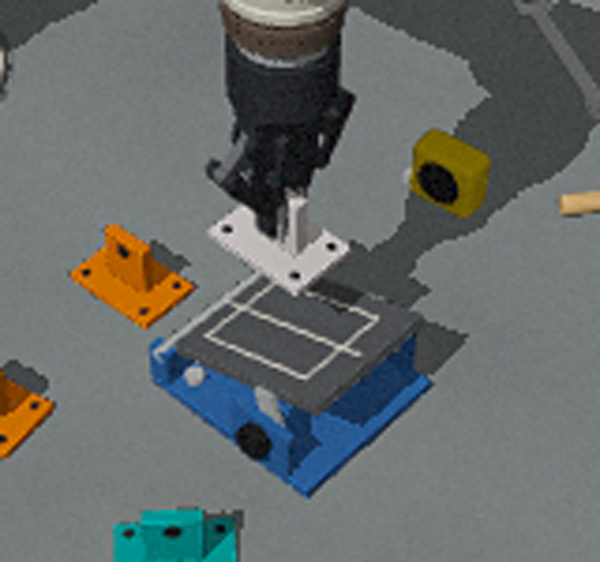

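The bracket is held level above the stage, pad at about (280,245) in the crop. I'll measure its pose in the hand.

```bash
cat > held.py <<'E'
import sys
from fit import *
def held(tag,tcp,pitch0,rng=.02,z0=None):
    DD={c:dict(np.load(f"{c}{tag}.npz")) for c in ("top","scene")}
    G={};Q=[]
    for c,d in DD.items():
        g=cv2.GaussianBlur(d["frame"].min(2).astype(np.float32),(0,0),.7);G[c]=cv2.GaussianBlur(np.hypot(cv2.Sobel(g,5,1,0),cv2.Sobel(g,5,0,1)),(0,0),.7)
        C=cloud(d).reshape(-1,3);F=d["frame"].reshape(-1,3).astype(int)
        m=(F.min(1)>120)&(np.ptp(F,1)<25)&(np.linalg.norm(C-(tcp-[0,0,.01]),axis=1)<.062);Q.append(C[m])
    Qs=np.vstack(Q);print("pts",[len(q) for q in Q])
    B=loop(rect(.09,.06,.008))
    def pose(p):
        R=Rz(p[3])@Ry(-p[4]);return R
    Rz=lambda a:np.array([[np.cos(a),-np.sin(a),0],[np.sin(a),np.cos(a),0],[0,0,1]])
    Ry=lambda a:np.array([[np.cos(a),0,np.sin(a)],[0,1,0],[-np.sin(a),0,np.cos(a)]])
    def cost(p):
        R=pose(p);f=-sum(w*samp(G[c],proj(DD[c],B@R.T+p[:3])).mean() for c,w in (("scene",1),("top",.3)))
        L=(Qs-p[:3])@R
        # distance to nearest visible surface: pad top, or tab side/top box
        dpad=abs(L[:,2]-.008)+np.maximum(abs(L[:,0])-.046,0)+np.maximum(abs(L[:,1])-.031,0)
        q=abs(L-[0,0,.033])-[.022,.006,.025];dtab=abs(np.linalg.norm(np.maximum(q,0),axis=1)+np.minimum(q.max(1),0))
        return f+2e4*np.mean(np.minimum(np.minimum(dpad,dtab),.008))
    o=np.array(tcp)-[0,0,.02]
    b=[(o[i]-rng,o[i]+rng) for i in range(3)]+[(-.15,.2),(pitch0-.15,pitch0+.15)]
    r=differential_evolution(cost,b,seed=2,tol=1e-8,maxiter=250,popsize=12);p=r.x
    R=pose(p);g=tcp+np.array([0,0,.019])
    print("origin",p[:3].round(4),"yaw",np.degrees(p[3]).round(2),"pitch up",np.degrees(p[4]).round(2),r.fun.round(1)," grasp pt in bracket frame",((g-p[:3])@R).round(4))
    im=DD["scene"]["frame"][110:260,240:400];im=cv2.resize(im,None,fx=3.75,fy=3.75,interpolation=cv2.INTER_CUBIC)
    for u in (proj(DD["scene"],B@R.T+p[:3])-[240,110]+.5)*3.75: cv2.circle(im,tuple(int(k) for k in u),1,(0,255,0),-1)
    cv2.imwrite(f"pics/held{tag}.png",im); return p
if __name__=="__main__":
    a=list(map(float,sys.argv[2:])); held(sys.argv[1],np.array(a[:3]),a[3])
E
python3 held.py 2 .5378 .0049 .1684 0
```

```text
pts [0, 393]
origin [0.5379 0.0028 0.1478] yaw 1.26 pitch up 0.2 -170.9  grasp pt in bracket frame [0.0001 0.0021 0.0396]
```

```bash
python3 go.py 0.5516 0.004 0.111 91.6
```

```text
t 7.1 pos [0.538  0.0041 0.1687] q [ 0.5  2.4  0.4 88.  -0.1 -1.2] tilt ax [ 0.0013 -0.0017 -1.    ] phi 91.71 F [-1.04 -0.27 -1.98] open 0.0115
move [ 0.0577 -0.0004  0.0135] roll rad [np.float64(-6.2813), np.float64(-3.1397), np.float64(0.0019), np.float64(3.1435), np.float64(6.2851)]
```

View pics/held2.png

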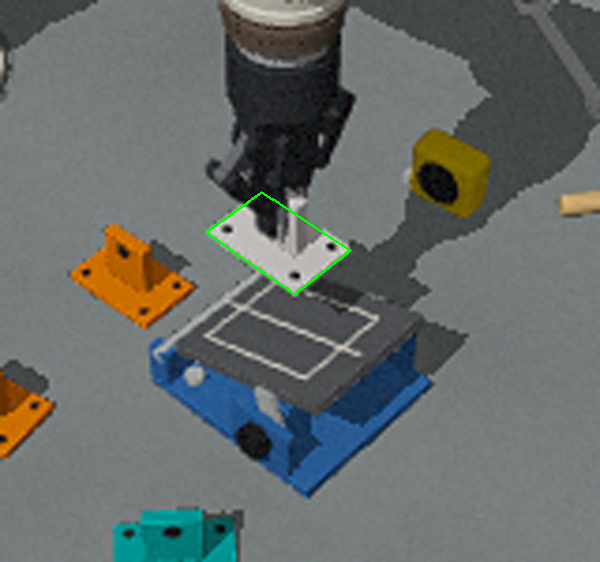

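The outline fits: the bracket is level, gripped 39.6 mm up and centred. I lower it with its uphill edge over the final line, then pull back and down so that edge pivots rather than jams.

apply_moves([
  [0.01,0,0.003,0,-1],
  [0.02,0,0.007,0,-1],
  [0.03,0,0.01,0,-1],
  [0.04,0,0.0125,0,-1],
  [0.05,0,0.0135,0,-1],
  [0.056,0,0.0135,0,-1],
  [0.0577,0,0.0135,0,-1],
  [0.0577,0,0.0135,0,-1],
  [0.0577,0,0.0135,0,-1],
], newtons=20)

```text
time: 8.0
ee_pos: [0.5517, 0.0044, 0.1115]
tcp_rot: [-40.5, 89.8, -38.8]
wrist_force: [-0.1, 0.5, -1.8]
opening: 0.0116
```

```bash
python3 go.py 0.5382 0.0045 0.0885 91.6
```

```text
t 8.0 pos [0.5517 0.0044 0.1115] q [ 0.5  4.4 -3.8 81.7 -0.1 -1.2] tilt ax [ 0.0021 -0.0017 -1.    ] phi 91.71 F [-0.12  0.51 -1.83] open 0.0116
move [ 0.023   0.0005 -0.0136] roll rad [np.float64(-6.2812), np.float64(-3.1397), np.float64(0.0019), np.float64(3.1435), np.float64(6.2851)]
```

Touch down the uphill edge, then start the pivot.

apply_moves([
  [0.002,0,0,0,-1],
  [0.004,0,0,0,-1],
  [0.005,0,-0.001,0,-1],
  [0.006,0,-0.002,0,-1],
  [0.0075,0,-0.003,0,-1],
  [0.009,0,-0.004,0,-1],
  [0.0105,0,-0.005,0,-1],
  [0.012,0,-0.006,0,-1],
  [0.012,0,-0.006,0,-1],
])

```text
time: 8.9
ee_pos: [0.5463, 0.0043, 0.1008]
tcp_rot: [-20.8, 89.7, -19.1]
wrist_force: [-1.4, 1.3, 6.4]
opening: 0.012
```

```bash
python3 go.py 0.5382 0.0045 0.0885 91.6
```

```text
t 8.9 pos [0.5463 0.0043 0.1008] q [ 0.5  3.6 -5.8 80.3 -0.1 -1.2] tilt ax [ 0.0045 -0.0015 -1.    ] phi 91.72 F [-1.35  1.27  6.37] open 0.012
move [ 0.0123  0.0005 -0.0081] roll rad [np.float64(-6.2811), np.float64(-3.1395), np.float64(0.0021), np.float64(3.1437), np.float64(6.2853)]
```

apply_moves([
  [0.0025,0,-0.001,0,-1],
  [0.004,0,-0.002,0,-1],
  [0.0055,0,-0.003,0,-1],
  [0.007,0,-0.004,0,-1],
  [0.0085,0,-0.005,0,-1],
  [0.0095,0,-0.006,0,-1],
  [0.0105,0,-0.0065,0,-1],
  [0.0105,0,-0.0065,0,-1],
])

```text
time: 9.7
ee_pos: [0.5403, 0.0041, 0.0911]
tcp_rot: [-14.2, 89.6, -12.5]
wrist_force: [-0.5, 0.2, 4.9]
opening: 0.0118
```

```bash
python3 go.py 0.5382 0.0045 0.0885 91.6; python3 - <<'E'
from look import *
for c in ("top","scene"):
    d=cams.camera(c); np.savez(f"{c}3.npz",**d)
from held import held
held(3,bot.get_obs()["ee_pos"],.27)
E
```

```text
t 9.7 pos [0.5403 0.0041 0.0911] q [ 0.5  2.9 -7.7 79.1 -0.1 -1.2] tilt ax [ 0.0064 -0.0014 -1.    ] phi 91.72 F [-0.5   0.2   4.93] open 0.0118
move [ 0.0026  0.0004 -0.0021] roll rad [np.float64(-6.2811), np.float64(-3.1395), np.float64(0.0021), np.float64(3.1437), np.float64(6.2853)]
pts [0, 406]
origin [0.5515 0.0017 0.0729] yaw 2.62 pitch up 13.9 -163.6  grasp pt in bracket frame [-0.0018  0.0029  0.0388]
```

View pics/held3.png

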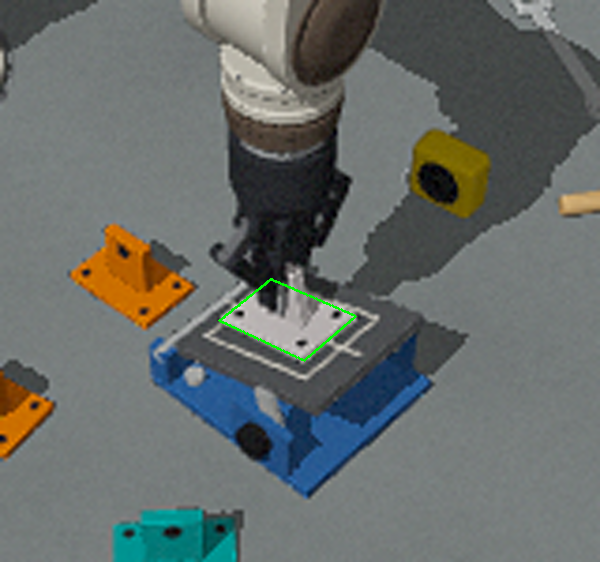

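The bracket is turning about the jaws as planned: 13.9° so far, inside the frame. I'll continue to flush.

apply_moves([
  [0.0015,0,-0.001,0,-1],
  [0.003,0,-0.0015,0,-1],
  [0.004,0,-0.002,0,-1],
  [0.0045,0,-0.0015,0,-1],
  [0.0045,0,-0.0015,0,-1],
])

```text
time: 10.3
ee_pos: [0.5386, 0.0041, 0.0874]
tcp_rot: [-14.9, 89.6, -13.2]
wrist_force: [-4.8, -0.4, 5.7]
opening: 0.0117
```

```bash
python3 go.py 0.5382 0.0045 0.0885 91.6; python3 - <<'E'
from look import *
for c in ("top","scene"):
    d=cams.camera(c); np.savez(f"{c}4.npz",**d)
from held import held
held(4,bot.get_obs()["ee_pos"],.32)
E
```

```text
t 10.3 pos [0.5386 0.0041 0.0874] q [ 0.5  2.7 -8.3 78.7 -0.1 -1.2] tilt ax [ 0.0064 -0.0015 -1.    ] phi 91.73 F [-4.76 -0.42  5.66] open 0.0117
move [-0.0011  0.0004 -0.0004] roll rad [np.float64(-6.281), np.float64(-3.1394), np.float64(0.0022), np.float64(3.1438), np.float64(6.2854)]
pts [0, 407]
origin [0.552  0.0018 0.0696] yaw 2.14 pitch up 17.48 -151.5  grasp pt in bracket frame [-0.0016  0.0028  0.039 ]
```

apply_moves([
  [0.002,0,0.0005,0,-1],
  [0.0035,0,0.001,0,-1],
  [0.005,0,0.0015,0,-1],
  [0.0065,0,0.002,0,-1],
  [0.0065,0,0.002,0,-1],
])

```text
time: 10.9
ee_pos: [0.5399, 0.0041, 0.0854]
tcp_rot: [-12.5, 89.5, -10.8]
wrist_force: [-20.6, -0.4, 37.5]
opening: 0.0117
```

```bash
python3 go.py 0.5382 0.0045 0.0885 91.6; python3 - <<'E'
from look import *
from fit import *
for c in ("top","scene"):
    d=cams.camera(c); np.savez(f"{c}5.npz",**d)
from held import held
held(5,bot.get_obs()["ee_pos"],.33)
sp=np.load("fit.npz")["stage"]; out=[]
a,s=np.radians(1.6),np.radians(18.9)
x=np.array([np.cos(a)*np.cos(s),np.sin(a)*np.cos(s),np.sin(s)]);y=np.array([-np.sin(a),np.cos(a),0]);R=np.c_[x,y,np.cross(x,y)]
for c,(l,t) in (("scene",(270,165)),("top",(285,155))):
    d=dict(np.load(f"{c}5.npz"));im=cv2.resize(d["frame"][t:t+80,l:l+100],None,fx=7,fy=7,interpolation=cv2.INTER_CUBIC)
    for T,col in ((loop(rect(.114,.085)),(0,0,255)),(loop(rect(.09,.06,.008)),(0,255,0))):
        for u in (proj(d,T@R.T+[.551,.003,.070])-[l,t]+.5)*7: cv2.circle(im,tuple(int(k) for k in u),1,col,-1)
    out.append(im)
cv2.imwrite("pics/chk5.png",cv2.resize(np.hstack(out),(800,320)))
E
```

```text
t 10.9 pos [0.5399 0.0041 0.0854] q [ 0.5  2.8 -8.4 78.4 -0.1 -1.2] tilt ax [ 0.008  -0.0015 -1.    ] phi 91.73 F [-20.61  -0.39  37.54] open 0.0117
move [-0.0031  0.0005 -0.0016] roll rad [np.float64(-6.2809), np.float64(-3.1393), np.float64(0.0022), np.float64(3.1438), np.float64(6.2854)]
pts [0, 406]
origin [0.5525 0.0011 0.0697] yaw 1.96 pitch up 18.12 -147.5  grasp pt in bracket frame [-0.0011  0.0034  0.0369]
```

View pics/chk5.png

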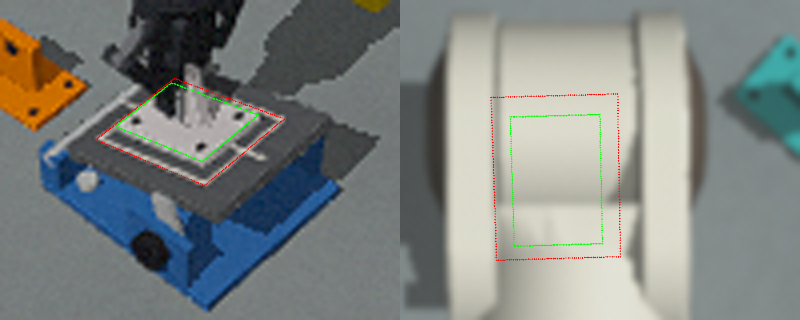

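The scene view shows the pad down in the frame and the red frame estimate within 2 mm or so of the white lines. The arm hides the stage in the top view. Force is now too high (43 N), so I'll refine the frame centre numerically and ease off.

```bash
cat > frame.py <<'E'
from fit import *
s=np.radians(18.8)
def f(c,tag,az=None):
    d=dict(np.load(f"{c}{tag}.npz"));W=cv2.GaussianBlur(d["frame"].min(2).astype(np.float32),(0,0),.8)
    T=np.vstack([loop(rect(.114,.085)),seg(np.array([-.08,0,0]),np.array([.08,0,0]))]) if tag==0 else np.vstack([seg(np.array([-.057,-.0425,0]),np.array([.057,-.0425,0])),seg(np.array([.057,-.0425,0]),np.array([.057,.03,0])),seg(np.array([-.057,-.0425,0]),np.array([-.057,.0,0]))])
    def pose(p):
        a=p[2];x=np.array([np.cos(a)*np.cos(s),np.sin(a)*np.cos(s),np.sin(s)]);y=np.array([-np.sin(a),np.cos(a),0]);return np.c_[x,y,np.cross(x,y)]
    R0=pose([0,0,np.radians(1.8)]);z0=np.array([.55,0,.0697])
    def cost(p): return -samp(W,proj(d,T@pose(p).T+z0+R0[:,:2]@p[:2])).mean()
    r=differential_evolution(cost,[(-.008,.008),(-.006,.01),(-.1,.15)],seed=1,tol=1e-8)
    print(c,tag,(z0+R0[:,:2]@r.x[:2]).round(4),"az",np.degrees(r.x[2]).round(2),r.fun.round(1))
f("top",0);f("scene",0);f("scene",3);f("scene",5)
E
python3 frame.py
```

```text
top 0 [0.5511 0.0019 0.0701] az 1.66 -141.1
scene 0 [0.5513 0.0041 0.0702] az 0.9 -115.4
scene 3 [0.551  0.0061 0.0701] az 1.55 -125.5
scene 5 [0.5526 0.006  0.0707] az 2.01 -120.9
```

apply_moves([
  [-0.0015,0,0,0,-1],
  [-0.0015,0,0,0,-1],
  [-0.0015,0,0,0,-1],
])

```text
time: 11.3
ee_pos: [0.5397, 0.0041, 0.0863]
tcp_rot: [-14.2, 89.6, -12.4]
wrist_force: [-0.6, 0.7, -1.8]
opening: 0.0117
```

```bash
python3 go.py 0.5382 0.0045 0.0885 91.6; python3 - <<'E'
from look import *
for c in ("top","scene"):
    d=cams.camera(c); np.savez(f"{c}6.npz",**d)
from held import held
held(6,bot.get_obs()["ee_pos"],.33)
E
```

```text
t 11.3 pos [0.5397 0.0041 0.0863] q [ 0.5  2.8 -8.3 78.5 -0.1 -1.2] tilt ax [ 0.0073 -0.0016 -1.    ] phi 91.73 F [-0.56  0.7  -1.78] open 0.0117
move [-0.0022  0.0005 -0.0014] roll rad [np.float64(-6.281), np.float64(-3.1394), np.float64(0.0022), np.float64(3.1438), np.float64(6.2854)]
pts [0, 395]
origin [0.5521 0.0013 0.0701] yaw 2.22 pitch up 17.74 -148.1  grasp pt in bracket frame [-0.0012  0.0032  0.037 ]
```

```bash
cat > prof.py <<'E'
import sys
from fit import *
def prof(tag,az=1.7,sl=18.8):
    d=dict(np.load(f"scene{tag}.npz"));F=d["frame"].astype(np.float32)
    a,s=np.radians(az),np.radians(sl)
    x=np.array([np.cos(a)*np.cos(s),np.sin(a)*np.cos(s),np.sin(s)]);y=np.array([-np.sin(a),np.cos(a),0]);o=np.array([.5511,.003,.0701])
    def S(X,Y): return samp(F.min(2),proj(d,o+X.reshape(-1,1)*x+Y.reshape(-1,1)*y)).reshape(X.shape)
    for lo,hi in ((-35,-12),(-12,12),(12,38)):
        Y,X=np.meshgrid(np.arange(-60,-15,1.)/1e3,np.arange(lo,hi,1.)/1e3,indexing="ij");p=S(X,Y).mean(1)
        print("y profile x",lo,hi,"from -60:",p.astype(int).tolist())
    for lo,hi in ((-25,-6),(6,25)):
        X,Y=np.meshgrid(np.arange(35,70,1.)/1e3,np.arange(lo,hi,1.)/1e3,indexing="ij");p=S(X,Y).mean(1)
        print("x profile y",lo,hi,"from 35:",p.astype(int).tolist())
    xs=np.arange(59,78,1.)/1e3;Y,X=np.meshgrid(np.arange(-15,15,1.)/1e3,xs,indexing="ij");print("line y from -15:",S(X,Y).mean(1).astype(int).tolist())
prof(sys.argv[1])
E
python3 prof.py 6
```

```text
y profile x -35 -12 from -60: [76, 76, 76, 77, 78, 78, 77, 76, 75, 75, 75, 75, 75, 74, 73, 74, 82, 99, 121, 139, 147, 140, 123, 104, 89, 79, 74, 72, 71, 72, 77, 87, 104, 123, 141, 154, 161, 167, 172, 177, 179, 178, 177, 176, 175]
y profile x -12 12 from -60: [78, 77, 76, 76, 77, 77, 77, 77, 77, 76, 75, 75, 75, 74, 74, 79, 89, 107, 128, 145, 150, 143, 126, 108, 92, 82, 76, 73, 72, 73, 77, 86, 102, 122, 140, 152, 161, 167, 173, 177, 178, 177, 176, 174, 174]
y profile x 12 38 from -60: [77, 76, 75, 75, 76, 77, 77, 77, 76, 75, 75, 75, 74, 74, 74, 78, 89, 109, 132, 150, 154, 144, 125, 105, 90, 80, 76, 74, 73, 72, 74, 80, 94, 113, 134, 152, 165, 173, 179, 181, 180, 176, 172, 168, 162]
x profile y -25 -6 from 35: [162, 155, 148, 143, 139, 134, 125, 112, 97, 85, 77, 73, 72, 71, 71, 73, 78, 88, 102, 119, 134, 141, 138, 126, 110, 95, 82, 76, 73, 72, 72, 72, 73, 73, 74]
x profile y 6 25 from 35: [154, 147, 142, 140, 139, 136, 128, 115, 100, 87, 78, 73, 70, 70, 70, 73, 78, 89, 104, 121, 134, 140, 137, 125, 109, 93, 83, 77, 74, 74, 74, 74, 75, 75, 74]
line y from -15: [77, 77, 76, 75, 75, 76, 75, 74, 72, 72, 75, 82, 97, 116, 135, 146, 144, 132, 115, 99, 88, 83, 80, 78, 76, 76, 77, 78, 79, 79]
```

```bash
cat > prof0.py <<'E'
from fit import *
for tag,c in ((0,"scene"),(0,"top")):
    d=dict(np.load(f"{c}{tag}.npz"));F=d["frame"].astype(np.float32).min(2)
    a,s=np.radians(1.7),np.radians(18.8)
    x=np.array([np.cos(a)*np.cos(s),np.sin(a)*np.cos(s),np.sin(s)]);y=np.array([-np.sin(a),np.cos(a),0]);o=np.array([.5511,.003,.0701])
    def pk(axis,c0,lo,hi):
        u=np.arange(c0-7,c0+7.1,.25)/1e3;v=np.arange(lo,hi,1.)/1e3
        U,V=np.meshgrid(u,v,indexing="ij");X,Y=(U,V) if axis=="x" else (V,U)
        p=samp(F,proj(d,o+X.reshape(-1,1)*x+Y.reshape(-1,1)*y)).reshape(X.shape).mean(1);w=np.maximum(p-p.min()-15,0);return (u@w/w.sum()*1e3).round(2)
    print(c,"y lines",pk("y",-41,-45,45),pk("y",0,-45,45),pk("y",41,-45,45),"x lines",pk("x",-55,-30,-8),pk("x",-55,8,30),pk("x",55,-30,-8),pk("x",55,8,30))
    print(c,"y lines low/high x",[pk("y",k,l,h) for k in (-41,0,41) for l,h in ((-45,-10),(10,45))])
E
python3 prof0.py; python3 - <<'E'
# bias check of edge position: initial bracket on bench, scene0, pad bottom edges
from meas import *
from fit import samp
d=load("scene");F=d["frame"].astype(np.float32).min(2);a=np.radians(-6.2);x=np.array([np.cos(a),np.sin(a),0]);y=np.array([-x[1],x[0],0]);o=np.array([.5015,-.290,0])
def S(X,Y): return samp(F,proj(d,o+X.reshape(-1,1)*x+Y.reshape(-1,1)*y)).reshape(X.shape).mean(1).astype(int).tolist()
v=np.arange(-25,25)/1e3
Y,X=np.meshgrid(np.arange(-40,-18)/1e3,v,indexing="ij");print("y from -40",S(X,Y))
X,Y=np.meshgrid(np.arange(35,56)/1e3,v,indexing="ij");print("x from 35",S(X,Y))
E
```

```text
scene y lines -40.04 0.97 41.99 x lines -54.84 -54.61 56.12 56.1
scene y lines low/high x [np.float64(-39.97), np.float64(-40.13), np.float64(1.11), np.float64(0.84), np.float64(42.0), np.float64(41.94)]
top y lines -42.02 -1.06 39.96 x lines -55.64 -55.25 55.49 55.48
top y lines low/high x [np.float64(-41.73), np.float64(-42.23), np.float64(-0.79), np.float64(-1.31), np.float64(40.18), np.float64(39.77)]
y from -40 [116, 116, 116, 117, 117, 117, 116, 115, 114, 115, 123, 141, 164, 179, 184, 184, 184, 184, 183, 182, 181, 180]
x from 35 [183, 183, 181, 172, 153, 131, 117, 112, 110, 109, 111, 113, 115, 116, 116, 116, 116, 117, 117, 117, 116]
```

```bash
cat > render.py <<'E'
import sys
from fit import *
a0,s0=np.radians(1.7),np.radians(18.8)
def RR(a,s):
    x=np.array([np.cos(a)*np.cos(s),np.sin(a)*np.cos(s),np.sin(s)]);y=np.array([-np.sin(a),np.cos(a),0]);return np.c_[x,y,np.cross(x,y)]
def run(tag,free_pitch=True):
    d=dict(np.load(f"scene{tag}.npz"));I=d["frame"].astype(np.float32).min(2)
    O=np.array([.5511,.003,.0701]);R=RR(a0,s0);S=8
    u0,v0,w,h=285,175,75,55
    def fill(polys):
        m=np.zeros((h*S,w*S),np.uint8)
        for q in polys: cv2.fillPoly(m,[np.round(((proj(d,q)-[u0,v0]+.5)*S-.5)*16).astype(np.int32)],255,shift=4)
        return m
    # region: face around -y and +x sides of pad incl. frame lines, excluding holes/tab/gripper
    def P(pts,z=0): return np.array([[p[0],p[1],z] for p in pts])/1e3@R.T+O
    reg=cv2.resize(fill([P([(-40,-50),(66,-50),(66,-12),(-40,-12)]),P([(30,-50),(66,-50),(66,25),(30,25)])]),(w,h),interpolation=cv2.INTER_AREA)>250
    hole=cv2.resize(fill([np.array([[x_,y_,8] for x_,y_ in ((cx-7,cy-7),(cx+7,cy-7),(cx+7,cy+7),(cx-7,cy+7))])/1e3@R.T+O for cx in(-35,35) for cy in(-20,20)]),(w,h))>0
    def model(p):
        fx,fy,bx,by,ya,pi=p[:6];A=RR(a0,s0)
        B=RR(a0+ya,s0+pi) ; bo=O+R@np.array([bx,by,0])/1e3
        # keep +x... contact: lowest corner on face
        c=rect(.09,.06)@B.T+bo; bo=bo-R[:,2]*(((c-O)@R[:,2]).min())
        L=lambda x1,y1,x2,y2:P([(x1+fx,y1+fy),(x2+fx,y1+fy),(x2+fx,y2+fy),(x1+fx,y2+fy)])
        hw=p[6]
        line=fill([L(-57,-41-hw,57,-41+hw),L(-57,41-hw,57,41+hw),L(55.4-hw,-42.5,55.4+hw,42.5),L(-55.4-hw,-42.5,-55.4+hw,42.5),L(-75,-hw,75,hw)])>0
        k=lambda z:rect(.09,.06,z)@B.T+bo
        t,b=k(.008),k(0.)
        top=fill([t])>0; sy=fill([np.array([t[1],t[2],b[2],b[1]])])>0; sx=fill([np.array([t[0],t[1],b[1],b[0]])])>0
        sy&=~top;sx&=~top&~sy;pad=top|sy|sx;line&=~pad;bg=~(pad|line)
        ch=[cv2.GaussianBlur(cv2.resize(m.astype(np.float32),(w,h),interpolation=cv2.INTER_AREA),(0,0),.45)[reg&~hole] for m in (bg,line,top,sy,sx)]
        return np.stack(ch,1)
    y=I[v0:v0+h,u0:u0+w][reg&~hole]
    def cost(p):
        M=model(p);k,*_=np.linalg.lstsq(np.vstack([M,np.eye(5)*.05]),np.r_[y,np.zeros(5)],rcond=None)
        return np.mean(np.minimum(abs(M@k-y),30))
    pr=.06 if free_pitch else 1e-6
    r=differential_evolution(cost,[(-3,4),(-3,4),(-6,6),(-6,6),(-.06,.06),(-pr,pr),(.8,2)],seed=1,popsize=8,maxiter=60,tol=1e-4,polish=False)
    p=r.x;M=model(p);k=np.linalg.lstsq(M,y,rcond=None)[0]
    print(tag,"frame",p[:2].round(2),"bracket",p[2:4].round(2),"offset",(p[2:4]-p[:2]).round(2),"yaw",np.degrees(p[4]).round(2),"dpitch",np.degrees(p[5]).round(2),"res",r.fun.round(2),k.astype(int),len(y))
for t in sys.argv[1:]:
    run(t,False);run(t,True)
E
python3 render.py 5 6
```

```text
5 frame [0.49 0.7 ] bracket [-2.01  2.77] offset [-2.5   2.07] yaw 0.19 dpitch -0.0 res 7.29 [ 68 222 178 177 137] 324
5 frame [0.33 0.6 ] bracket [-1.61  2.5 ] offset [-1.94  1.9 ] yaw -0.4 dpitch 0.26 res 7.34 [ 67 218 178 177 140] 324
6 frame [0.37 0.55] bracket [-2.36  3.21] offset [-2.73  2.66] yaw 0.19 dpitch 0.0 res 7.47 [ 68 217 178 175 140] 324
6 frame [0.5  0.71] bracket [-1.75  3.35] offset [-2.24  2.64] yaw -0.03 dpitch 0.44 res 7.46 [ 69 221 177 180 142] 324
```

```bash
python3 - <<'E'
from meas import *
from fit import samp
a=np.radians(-6.3);x=np.array([np.cos(a),np.sin(a),0]);y=np.array([-x[1],x[0],0])
for c in ("top","scene"):
    d=load(c);F=d["frame"].astype(np.float32).min(2)
    for z in (0.,.008):
        o=np.array([.501,-.290,z])
        def edge(ax,sg,v):
            u=np.arange(20 if ax=="y" else 34,42 if ax=="y" else 56,.25)/1e3*sg;U,V=np.meshgrid(u,v/1e3,indexing="ij");X,Y=(U,V) if ax=="x" else (V,U)
            p=samp(F,proj(d,o+X.reshape(-1,1)*x+Y.reshape(-1,1)*y)).reshape(X.shape).mean(1);g=np.abs(np.gradient(p));w=np.maximum(g-g.max()*.3,0);return round(float(u@w/w.sum()*1e3),1)
        print(c,z,"y-",edge("y",-1,np.arange(-25,25)),"y+ ends",edge("y",1,np.r_[-42:-38,38:42]),"x+",edge("x",1,np.arange(-12,10)),"x-",edge("x",-1,np.arange(-25,0)))
E
```

```text
top 0.0 y- -33.6 y+ ends 27.3 x+ 44.5 x- -46.7
top 0.008 y- -31.6 y+ ends 28.9 x+ 43.7 x- -46.9
scene 0.0 y- -28.6 y+ ends 27.2 x+ 39.7 x- -46.6
scene 0.008 y- -30.1 y+ ends 30.5 x+ 44.6 x- -42.9
```

Rendering the scene image says the pad is flush and aligned, but about 2 mm low on the slope and 2 mm to +y. I put part of that down to edge bias. I'll lift slightly, shift +1.2 mm up the slope and -1.6 mm in y, and re-press.

apply_moves([
  [-0.003,0,-0.001,0,-1],
  [-0.004,0,-0.001,0,-1],
  [-0.0044,-0.0016,0.0002,0,-1],
  [-0.0044,-0.0016,0.0002,0,-1],
  [-0.003,-0.0016,0.0006,0,-1],
  [-0.0015,-0.0016,0.001,0,-1],
  [0,-0.0016,0.0013,0,-1],
  [0.001,-0.0016,0.0015,0,-1],
  [0.0015,-0.0016,0.0017,0,-1],
  [0.0015,-0.0016,0.0017,0,-1],
])

```text
time: 12.4
ee_pos: [0.5408, 0.0025, 0.0858]
tcp_rot: [-15.5, 89.6, -13.8]
wrist_force: [-8.6, -0.6, 10.8]
opening: 0.0118
```

```bash
python3 go.py 0.5408 0.0025 0.0867 91.6; python3 - <<'E'
from look import *
for c in ("scene",):
    d=cams.camera(c); np.savez(f"{c}7.npz",**d)
E
python3 render.py 7
```

```text
t 12.4 pos [0.5408 0.0025 0.0858] q [ 0.3  3.  -8.1 78.5 -0.1 -1.4] tilt ax [ 0.0067 -0.0016 -1.    ] phi 91.73 F [-8.64 -0.62 10.83] open 0.0118
move [-0.0009  0.     -0.    ] roll rad [np.float64(-6.281), np.float64(-3.1394), np.float64(0.0022), np.float64(3.1438), np.float64(6.2854)]
7 frame [0.39 0.59] bracket [-0.87  1.47] offset [-1.26  0.88] yaw 0.43 dpitch 0.0 res 8.07 [ 67 218 177 181 141] 324
7 frame [0.36 0.57] bracket [-0.74  1.42] offset [-1.09  0.85] yaw 0.5 dpitch -0.4 res 8.06 [ 67 218 177 182 141] 324
```

apply_moves([
  [0.002,0,0.0005,0,-1],
  [0.003,0,0.0008,0,-1],
  [0.003,0,0.0008,0,-1],
  [0.002,0,0.0004,0,-1],
  [0.001,0,0,0,-1],
  [0.001,0,0,0,-1],
  [0.001,0,0,0,-1],
])

```text
time: 13.15
ee_pos: [0.5408, 0.0025, 0.0858]
tcp_rot: [-14.1, 89.6, -12.3]
wrist_force: [-5.3, -0.9, 9.9]
opening: 0.0116
```

```bash
python3 go.py 0.5408 0.0025 0.0867 91.6
```

```text
t 13.15 pos [0.5408 0.0025 0.0858] q [ 0.3  2.9 -8.2 78.5 -0.1 -1.4] tilt ax [ 0.0075 -0.0016 -1.    ] phi 91.73 F [-5.32 -0.9   9.86] open 0.0116
move [-0.0009  0.     -0.    ] roll rad [np.float64(-6.2809), np.float64(-3.1394), np.float64(0.0022), np.float64(3.1438), np.float64(6.2854)]
```

```bash
python3 - <<'E'
from look import *
for i in range(8):
    d=cams.camera("scene")
np.savez("scene8.npz",**d); o=bot.get_obs(); print(o["time"],o["wrist_force"].round(1),o["torque"].round(2),o["ee_pos"].round(4))
cv2.imwrite("pics/s8.png",cv2.resize(d["frame"][140:250,260:380],(600,550),interpolation=cv2.INTER_CUBIC))
E
python3 render.py 8
```

```text
13.55 [-5.6  0.4  8.9] [-0.03  0.91  0.01] [0.5408 0.0025 0.0858]
8 frame [0.33 0.56] bracket [-0.85  1.46] offset [-1.19  0.89] yaw 0.49 dpitch 0.0 res 7.88 [ 67 218 177 181 142] 324
8 frame [0.52 0.68] bracket [-0.74  0.7 ] offset [-1.25  0.01] yaw 1.05 dpitch -0.88 res 7.82 [ 66 223 177 177 140] 324
```

View pics/s8.png

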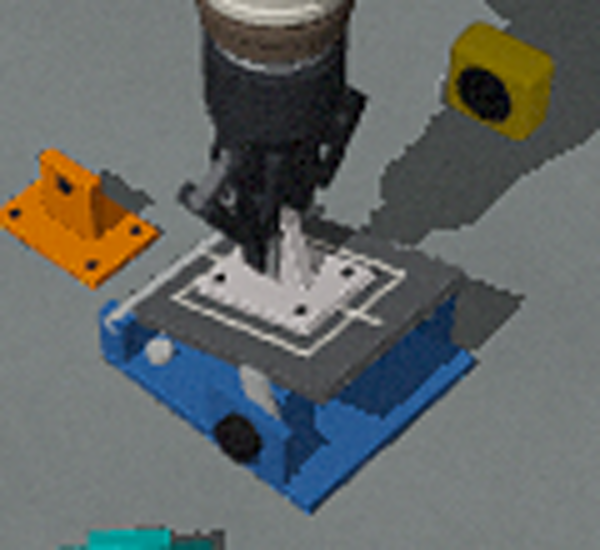

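Crop: the pad sits flat inside the white frame with the tab on the centre line at (300,280)–(380,320), and the other things look untouched. The force holds steady at about 10–12 N, so I'm handing in.

```bash
python3 -c "
from look import *
bot.job_done(); o=bot.get_obs(); print(o['time'],o['wrist_force'].round(1),o['ee_pos'].round(4))"
```

```text
the job is handed in; nothing more can be done
the job is handed in; nothing more can be done
```

I handed the job in at about 13.6 s, with the arm still gripping the bare aluminium bracket and pressing it flush on the stage face. I pinched it by the tab at 20–25 N. The tool can't pitch, so I set its uphill edge on the slope and turned it in the jaws. After a first seating I shifted it about 2 mm toward the frame's centre and re-pressed.

**Last checks:**
- **Press:** about 10–12 N square to the face, holding steady. An earlier press reached about 43 N for a moment, below the stage hinge's 80 N.
- **Centring:** the image fit puts the bracket about 1.2 mm low on the slope and 0–0.9 mm to +y. The robot's own position reading against the camera-found mark suggests less than 1 mm. The two methods disagree by 1–2 mm, so I corrected to a value between them.
- **Tab direction:** within about 0.5–1° of the white line.
- **Flushness:** one fit assumed the pad was flush. The other let the tilt vary and gave 0.9° under the slope with no better match, so I take that as noise. The overpress and the grip point's height above the face both point to flush.
- **Surroundings:** the fitted white frame stayed within measurement noise. The neighbouring things in the last crop looked undisturbed, but I did not check every bystander at the end.

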